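Open the folding display stand and put the plaque on show

ROBOT

A 7-joint arm with a two-finger parallel gripper is mounted at the origin on the work surface. World frame = base frame: x ahead of the robot, y to its left, z up, the work surface at z = 0. Lengths are in m, angles in rad, forces in N, time in s.
With the tool pointing down it reaches from about 0.4 to 0.875 m from the base axis. Payload 19.3 kg.
Tool frame: the origin (TCP) lies midway between the tips of the shut fingers; the grasp point (between the pads) lies 19 mm behind it; z points along the fingers, y is the line along which they close (so a half turn about z gives the same grasp; the last joint's range is limited). The gripper opens to 85 mm and grips with 20 to 120 N. Pads are 22 mm wide; open, the fingers measure 114 mm over their backs; the gripper's body (76 mm by 85 mm) begins 54 mm behind the grasp point. The pads swing forward as they close: fully open they stand 13 mm farther back than shut.
Start: joints at [-1.336, 0.521, -0.036, 1.599, 0.021, 1.021, -0.113], TCP at [0.188, 0.596, 0.231] pointing down, gripper open.
Joint ranges: [-2.91, 2.91], [-0.3, 2.13], [-1.5, 1.42], [0.17, 2.43], [-1.26, 4.41], [0.16, 1.93], [-2.52, 2.52]. Speed limits (rad/s): [1.89, 1.89, 2.39, 2.39, 3.01, 3.01, 3.01].

INTERFACE

Orientations are given as [roll, pitch, yaw] about the fixed x, y, z axes, in that order (R = Rz(yaw) Ry(pitch) Rx(roll)).
In Python, from workcell import bot gives the robot as it stands.
- The arm moves only by the tool move_arm, never from a script. Its argument "moves" is a list that holds one entry, the list of rows, each a list of 7 numbers: the opening, from 0 (shut) to 1 (fully open), then the shift along the tool's x, y, z in units of 1000 mm (1.0 is 1000 mm), then the turn, a rotation vector about the tool's x, y, z in units of 2 pi rad (1.0 is 2 pi rad). A call has 1 to 5 rows; each row is the pose to reach, as a shift and turn from the pose commanded when the call began, along the tool's axes at that moment, turning the shorter way round; what a row does not reach only later rows make up. A row lasts 1/10 s, in which the tool goes at most 50 mm and 8.59 degrees, less where a joint would pass 70% of its speed; a pose out of reach is approached as far as the arm can. A call with a number of a shift or a turn outside -1 to 1 is refused whole. A call with a gripper value outside its range is refused whole. The fingers move at their own pace and stop on an object; "force" is the grip in N (left out, the last holds). Time passes only in rows, so rows that repeat a pose let the fingers close. It gives the time, the measured TCP pose, the force, the opening and the grip force at its end, in the units of the state.
- bot.observe(): the state, without advancing time (a new reading comes with each control period).
- bot.grab_frame(name): name is "scene" or "side" or "wrist"; returns the picture (400x640x3 uint8, red, green, blue); there is no depth.
- bot.camera_params(name): a dict with "vertical_fov" (degrees; the focal length in pixels is half the picture's height over the tangent of half this angle, whatever the lens; pixels are square), "cx", "cy" (the principal point, pixels), "R" (3x3) and "t" (3): a world point X has camera coordinates R X + t. Camera axes: x right, y down, z forward; pixel columns grow to the right and rows downward; lengths in m; the calibration is good to about 2 mm. A picture is of the moment at which its call begins: read the wrist's pose just before it. camera_params takes no time and is no camera call; for the wrist camera it gives the pose at the moment of the call.
- bot.job_done(): hands the job in; it is judged then, once.
The state is a dict: "clock": time; "qpos": joint angles; "qd": joint speeds; "joint_efforts": joint torques, N m; "position": TCP position; "tool_rot": TCP orientation; "force": force on the tool from outside, world axes, zero at the start; "moment": the same for the moment, N m; "grip_width": finger opening in m; "finger_force": force on a finger pad.
Only numpy, scipy, OpenCV 4.12 (cv2) and the standard library are available. Lean on these libraries where they do the work, as an engineer would, in place of code of your own. Each camera call takes 0.05 s, during which the arm holds its last target. There are 200 camera calls.

TASK

The tin lantern has been parked on the folded stand: first lift it off and stand it upright in the middle of the round cork mat. Then swing the stand's hinged leaf up and over until it snaps fully open, and finally take the ceramic plaque from its wooden holder and lean it, standing on its lower end and centred, against the open leaf with its foot on the copper plate between the leaf and the low rib. Leave the church and the glass cardinal standing where they are, never tip the lantern over, and let go of everything.

Things in the scene. Friction and masses are not known exactly. Their poses are not given: they have to be found in the camera images.
- stand: fixed copper base plate of the folding stand, 165 x 120 x 12 mm. Origin: on the table right below the hinge line; x points away from the robot side, y along the hinge, z up. Plate from x = -50 to 115, y = -60 to 60 mm. Two hinge lugs at y = +/-55, 34 mm high.
- stand_rib (a point): middle of the top of the low rib across the plate (100 mm long in y, 6 mm thick, 10 mm high above the plate, top 22 mm above the table), 37 mm from the hinge line on the stand's +x side: it keeps the plaque's foot from sliding out. Axes as the stand's.
- stand_hinge (a point): middle of the hinge line (runs along y), 26 mm above the table; axes as the stand's. The brass leaf turning on it is 6 mm thick, mid plane through the hinge line, 98 mm wide from 2 to 68 mm from the hinge, then a neck 36 mm wide to 106 mm. Folded, its upper face is 29 mm above the table.
- leaf (a joint): leaf angle, rad. 0: folded flat towards the stand's +x. 2.007: open against its stop, swung up and over to lean 25 deg past vertical to the stand's -x (robot side); its former underside, now facing +x, carries the plaque. An over-centre spring pushes it shut below about 1.15 rad and snaps it open above that. Needs at most 0.22 N m (2.5 N at the tab).
- leaf_tab (a point): point on the leaf's pull tab, 95 mm from the hinge and 26 mm off the leaf's mid plane. The tab is a plate on the neck, 16 mm wide (along the hinge), 6 mm thick, ending 37 mm off the mid plane. Axes: x from hinge to free end, y along the hinge, z out of the face that is on top when folded.
- riser: fixed clear acrylic shelf over the stand's far part: board 170 x 200 x 10 mm, underside 238 mm above the table, aluminium strip on its near edge. Origin on the table, axes much as the stand's: board from x = 63 to 235, y = -100 to 100 mm, on two 12 mm posts at x = 225, y = +/-90. Below it the tool must lean back to the robot side.
- lantern: loose tin lantern, 110 mm high, about 0.22 kg; origin in the middle of its underside, z up. Square foot and eave 56 mm wide, eave 60 to 66 mm up, cone to 80 mm, then a round chimney 28 mm in diameter up to 110 mm to hold it by. Starts on the folded leaf.
- mat: fixed round cork mat, 100 mm in diameter, 4 mm thick; origin in the middle of its underside.
- plaque: loose white ceramic plaque with a dark disc and bars, alike on both faces, 12 mm thick (its x), 56 mm wide (its y), 140 mm long (its z), about 0.17 kg; origin in the middle of its lower end. It starts upright in the slot of the holder.
- rack: fixed wooden holder, 50 (x) x 90 (y) x 36 mm high; a slot along its y, 15.6 mm wide and 26 mm deep (floor 10 mm above the table), open at both ends, holds the plaque. Origin in the middle of its underside.
- church: loose plaster church, 50 x 76 mm, 145 mm high to the tip of the steeple; origin in the middle of its underside. To be left alone.
- cardinal: loose red glass cardinal on a glass disc, about 105 mm long (x) and 94 mm high; origin in the middle of the disc's underside. To be left alone.
Mind the look-alikes: they are no part of the job. Several things have the shape of the plaque; the one meant has the colours described above.

How it is judged:
By the outcome, as a careful person would: the job done as asked, in the order asked, and still so for the second after the job is handed in, with the robot touching nothing.
It also fails if it takes over 67 s, if anything falls off the work surface, if the arm or the gripper's body presses on something with over 40 N, if the wrist force passes 120 N, or if a joint passes its speed limit or range.

## Working session

There is one attempt and no reset: what is moved stays moved. The work goes in short steps, Python scripts to look and compute and a tool call to move; the robot and the scene stay as the last step left them, time stands still between calls to the robot, and variables do not carry over. Pictures are saved under pics/ and viewed, at most 10 in all, crops included, and the job is handed in when it is done.

Besides the shell and the picture viewer there is one more tool, called after "Call:" in YAML: its name, and indented under it one key for each argument. move_arm: Moves the arm, as the interface text tells. Shifts and turns lie within -1 to 1; 1 stands for 1000 mm of shift or 2 pi rad of turn. Its arguments: {"type":"object","properties":{"moves":{"type":"array"},"force":{"type":"number"}},"required":["moves"]}

```bash
mkdir -p pics; ls; python3 - <<'E'
from workcell import bot
import cv2,json
s=bot.observe();print(s)
for n in("scene","side"):
    p=bot.camera_params(n);print(n,p)
    cv2.imwrite(f"pics/{n}0.png",bot.grab_frame(n)[:,:,::-1])
E
```

```text
pics
{'clock': 0.0, 'qpos': array([-1.33619548,  0.52199203, -0.03631718,  1.59998014,  0.02118385,
        1.02113862, -0.11279324]), 'qd': array([-0.0001224 ,  0.00024651,  0.00023783, -0.00110837,  0.00019079,
        0.00235032,  0.00155937]), 'joint_efforts': array([-6.65074767e-04, -9.27100825e+01,  1.97973937e+00, -3.69902265e+01,
        1.77985296e-02,  8.53997713e-03,  3.56075805e-05]), 'position': array([0.18750051, 0.59585911, 0.23074953]), 'tool_rot': array([-3.14046131e+00,  7.33879513e-05,  2.83677082e+00]), 'force': array([ 0.17888648,  0.06339444, -0.0491243 ]), 'moment': array([0.02134468, 0.06237871, 0.05854882]), 'finger_force': 0.0, 'grip_width': 0.08562139533585468}
scene {'vertical_fov': 47.61125618218525, 'cx': 315.24048193837956, 'cy': 208.08776648796285, 'R': array([[ 9.93688354e-01, -1.12173626e-01,  7.29521720e-04],
       [-1.02878784e-01, -9.13903916e-01, -3.92677462e-01],
       [ 4.47147676e-02,  3.90123968e-01, -9.19675964e-01]]), 't': array([-0.56256173,  0.03655713,  1.32259937])}
side {'vertical_fov': 42.40648582141777, 'cx': 312.6529720942416, 'cy': 197.8724773231259, 'R': array([[ 0.83530902, -0.54977934,  0.00123318],
       [-0.27767429, -0.42381914, -0.86213359],
       [ 0.47450588,  0.71980554, -0.50667954]]), 't': array([-0.51371215,  0.19730518,  1.20409149])}
```

View pics/scene0.png

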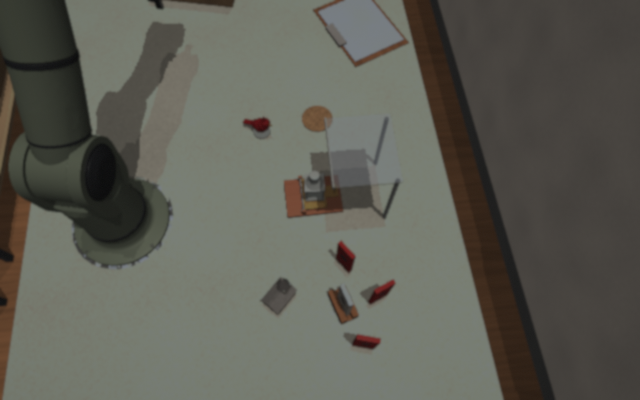

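View pics/side0.png

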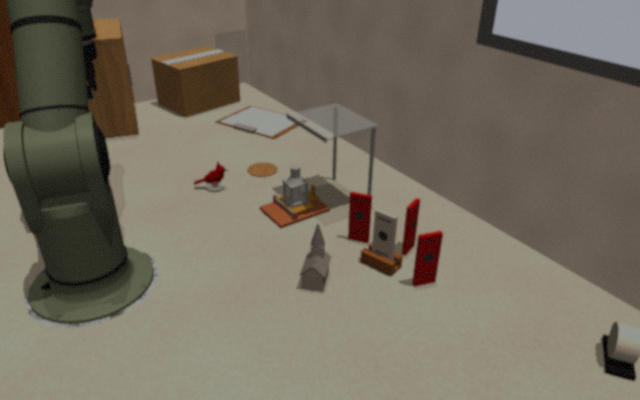

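The scene view shows the lantern on the copper stand at (313,190), the mat at (317,119), the cardinal at (260,127) and the church at (280,295). The white plaque stands in its holder at (345,298).

Plaque candidates (scene / side pixels):
- white in the rack: (347,296) / (384,235)
- red: (345,256) / (360,217)
- red: (381,290) / (411,226)
- red: (366,341) / (427,258)

I choose the white one with the dark disc. Next is a close crop to check it and measure.

```bash
cat > h.py <<'E'
from workcell import bot
import numpy as np, cv2
from scipy.spatial.transform import Rotation as Ro
def K(p):
    f=200/np.tan(np.radians(p["vertical_fov"])/2); return f,p["cx"],p["cy"]
def proj(p,X):
    X=np.atleast_2d(X); f,cx,cy=K(p); c=X@np.array(p["R"]).T+p["t"]
    return np.c_[f*c[:,0]/c[:,2]+cx, f*c[:,1]/c[:,2]+cy]
def ray(p,uv):
    f,cx,cy=K(p); R=np.array(p["R"]); d=R.T@np.array([(uv[0]-cx)/f,(uv[1]-cy)/f,1]); return -R.T@p["t"],d
def atz(p,uv,z):
    o,d=ray(p,uv); return o+d*(z-o[2])/d[2]
def T(s=None):
    s=s or bot.observe(); return np.array(s["position"]),Ro.from_euler("xyz",s["tool_rot"])
E
python3 - <<'E'
from h import *
p=bot.camera_params("wrist");pos,R=T()
C=-np.array(p["R"]).T@p["t"]
print("cam in tool",R.inv().apply(C-pos),"\naxes in tool",(np.array(p["R"])@R.as_matrix()).round(3),p["vertical_fov"],p["cx"],p["cy"])
sc=bot.camera_params("scene")
for n,uv,z in(("mat",(317,119),.004),("lant",(313,176),.139),("plq",(347,292),.15),("church",(284,285),.14),("card",(262,131),0),("stand nearL",(284,181),.012),("stand nearR",(288,217),.012)):print(n,atz(sc,uv,z).round(3))
a=cv2.imread("pics/scene0.png")[100:225,240:405];b=cv2.imread("pics/side0.png")[155:295,250:450]
cv2.imwrite("pics/c1.png",cv2.resize(a,None,fx=4.8,fy=4.8,interpolation=2))
cv2.imwrite("pics/c2.png",cv2.resize(b,None,fx=4,fy=4,interpolation=2))
E
```

```text
cam in tool [ 0.06393229 -0.00017664 -0.14267611] 
axes in tool [[ 0.     1.    -0.   ]
 [-0.966  0.    -0.259]
 [-0.259  0.001  0.966]] 70.11855922122271 321.4093308490509 197.35936568913655
mat [0.604 0.284 0.004]
lant [0.561 0.012 0.139]
plq [ 0.607 -0.313  0.15 ]
church [ 0.458 -0.277  0.14 ]
card [ 0.425  0.261 -0.   ]
stand nearL [0.48  0.07  0.012]
stand nearR [ 0.481 -0.048  0.012]
```

View pics/c2.png

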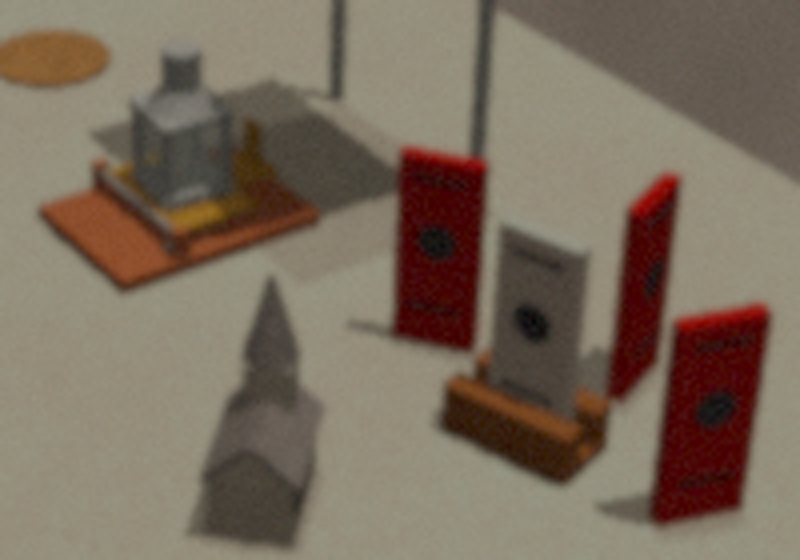

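The crop confirms it: the white plaque with the dark disc stands in the wooden holder (crop 530,320), and all the others are red. I'll move the wrist camera over the stand to measure accurately.

```bash
cat >> h.py <<'E'
def plan(wps,start=None,dp=4,v=.045,w=7.5):
    """wps: (pos, Rotation, opening). print one line per call: target shift/turn of that call and rows needed"""
    p0,R0=start if start else T()
    for pos,R,o in wps:
        pos=np.array(pos,float); rv=(R0.inv()*R).as_rotvec(); d=pos-p0
        n=max(1,int(np.ceil(max(np.linalg.norm(d)/v,np.degrees(np.linalg.norm(rv))/w))))
        k=int(np.ceil(n/5))
        for i in range(k):
            sh=R0.inv().apply(d/k); 
            print([o]+[round(float(x),dp) for x in sh]+[round(float(x),dp) for x in rv/k/2/np.pi],"rows",-(-n//k))
            R0=R0*Ro.from_rotvec(rv/k)
        p0,R0=pos,R
def tool(lean=0,yaw=0,spin=0):
    """tool down, x toward the robot; lean>0 tilts the body back to robot (fingers point forward); degrees"""
    return Ro.from_euler("z",yaw,degrees=True)*Ro.from_euler("y",-lean,degrees=True)*Ro.from_euler("xyz",[180,0,180],degrees=True)*Ro.from_euler("z",spin,degrees=True)
E
python3 - <<'E'
from h import *
print(tool(20).as_matrix().round(2))
plan([([.46,.03,.30],tool(0),1)])
sc=bot.camera_params("scene");sd=bot.camera_params("side")
def tri(a,b):
    o1,d1=ray(sc,a);o2,d2=ray(sd,b);s=np.linalg.lstsq(np.c_[d1,-d2],o2-o1,rcond=None)[0];return ((o1+d1*s[0]+o2+d2*s[1])/2).round(3)
print("posts base",atz(sc,(376,163),0),atz(sc,(383,215),0),"board near",atz(sc,(325,118),.248),atz(sc,(330,185),.248))
E
```

```text
[[-0.94  0.    0.34]
 [ 0.    1.    0.  ]
 [-0.34  0.   -0.94]]
[1, -0.1433, -0.1527, -0.0229, -0.0001, -0.0, -0.0162] rows 5
[1, -0.127, -0.1664, -0.023, -0.0001, -0.0, -0.0162] rows 5
[1, -0.1095, -0.1785, -0.023, -0.0001, -0.0, -0.0162] rows 5
posts base [0.76666746 0.10585534 0.        ] [ 0.7585827  -0.06758504  0.        ] board near [0.6047349  0.11936612 0.248     ] [ 0.59357502 -0.07247987  0.248     ]
```

Call:
move_arm:
  moves:
    - [[1,-0.143,-0.153,-0.023,0,0,-0.016],[1,-0.143,-0.153,-0.023,0,0,-0.016],[1,-0.143,-0.153,-0.023,0,0,-0.016],[1,-0.143,-0.153,-0.023,0,0,-0.016],[1,-0.143,-0.153,-0.023,0,0,-0.016]]

```text
clock: 0.6
position: [0.2806, 0.4028, 0.2549]
tool_rot: [-3.141, 0.001, 2.932]
force: [-0.4, 0.7, -0.7]
grip_width: 0.0855
finger_force: 0.0
```

Call:
move_arm:
  moves:
    - [[1,-0.127,-0.166,-0.023,0,0,-0.016],[1,-0.127,-0.166,-0.023,0,0,-0.016],[1,-0.127,-0.166,-0.023,0,0,-0.016],[1,-0.127,-0.166,-0.023,0,0,-0.016],[1,-0.127,-0.166,-0.023,0,0,-0.016]]

```text
clock: 1.1
position: [0.3705, 0.2148, 0.2779]
tool_rot: [-3.141, 0.001, 3.032]
force: [-0.6, 1.2, 0.0]
grip_width: 0.0854
finger_force: 0.0
```

Call:
move_arm:
  moves:
    - [[1,-0.11,-0.178,-0.023,0,0,-0.016],[1,-0.11,-0.178,-0.023,0,0,-0.016],[1,-0.11,-0.178,-0.023,0,0,-0.016],[1,-0.11,-0.178,-0.023,0,0,-0.016],[1,-0.11,-0.178,-0.023,0,0,-0.016]]

```text
clock: 1.6
position: [0.4612, 0.0266, 0.3007]
tool_rot: [-3.141, 0.001, 3.134]
force: [-0.5, 1.5, 0.4]
grip_width: 0.0855
finger_force: 0.0
```

```bash
python3 - <<'E'
from h import *
s=bot.observe();print(s["clock"],s["position"],s["tool_rot"],s["qpos"].round(2))
cv2.imwrite("pics/w1.png",bot.grab_frame("wrist")[:,:,::-1])
p=bot.camera_params("wrist");import pickle;pickle.dump(p,open("w1.pkl","wb"))
E
```

```text
1.6 [0.46123075 0.02655181 0.30073781] [-3.14054941e+00  1.05605008e-03  3.13382450e+00] [-0.4   0.18  0.25  1.93 -0.05  1.04  1.43]
```

View pics/w1.png

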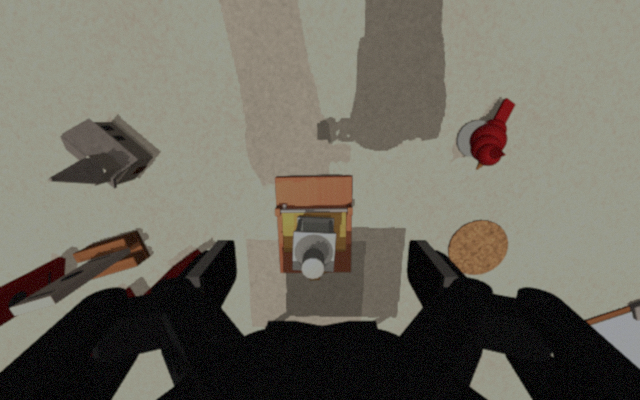

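The wrist view shows the stand plate from (275,177) to (353,272), the lantern chimney top at (313,268), the mat centre at (478,247), the cardinal at (485,140), and the rack and plaque at lower left (110,255). I'll enlarge the stand.

```bash
python3 - <<'E'
from h import *
import pickle
p=pickle.load(open("w1.pkl","rb"));a=cv2.imread("pics/w1.png")
cv2.imwrite("pics/c3.png",cv2.resize(a[165:285,240:400],None,fx=5,fy=5,interpolation=2))
hsv=cv2.cvtColor(a,cv2.COLOR_BGR2HSV);m=((hsv[...,1]>90)&(hsv[...,2]>70)).astype(np.uint8);m[:,:430]=0;m[:210]=0;m[290:]=0;m[:,530:]=0
c=max(cv2.findContours(m,0,1)[0],key=cv2.contourArea);e=cv2.fitEllipse(c);print(e,atz(p,e[0],.004))
for n,uv,z in(("nL",(275,178),.012),("nR",(353,177),.012),("chim",(313,268),.139),("card",(474,139),0)):print(n,atz(p,uv,z).round(4))
E
```

```text
((477.7351379394531, 246.8722686767578), (51.09234619140625, 59.737571716308594), 64.91561889648438) [0.60307326 0.28671673 0.004     ]
nL [ 0.4818 -0.0454  0.012 ]
nR [0.4811 0.0746 0.012 ]
chim [0.5656 0.0155 0.139 ]
card [0.4259 0.2592 0.    ]
```

View pics/c3.png

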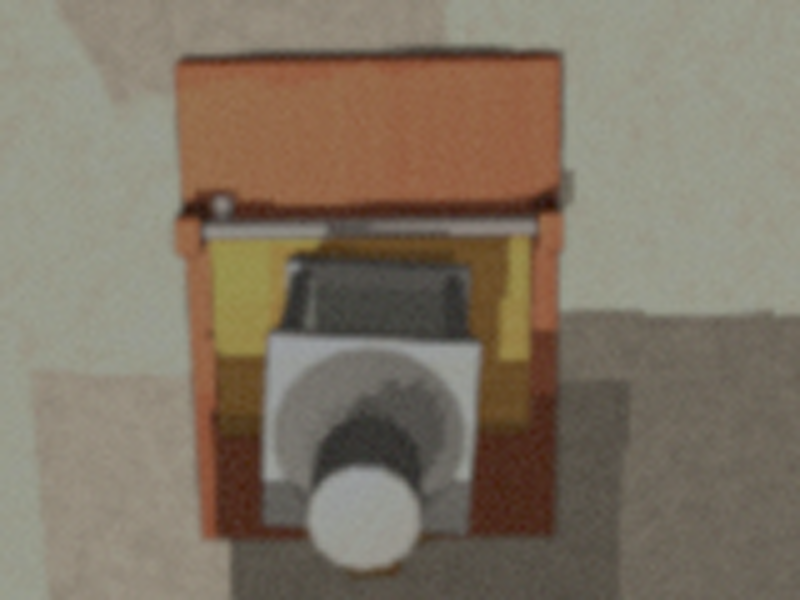

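The crop gives the plate corners: near (178,61) and (561,56), far (205,538) and (555,535). The chimney top centre is at (365,518).

```bash
python3 - <<'E'
from h import *
from scipy.optimize import least_squares
import pickle
p=pickle.load(open("w1.pkl","rb"))
U=np.array([(178,61),(561,56),(205,538),(555,535)])/5+[240,165]
for u in U:print(atz(p,u-.4,.012).round(4))
M=np.array([(-.05,-.06,.012),(-.05,.06,.012),(.115,-.06,.012),(.115,.06,.012)])
f=lambda q:(proj(p,Ro.from_euler("z",q[2]).apply(M)+[q[0],q[1],0])-(U-.4)).ravel()
r=least_squares(f,[.53,.01,0]);print("stand",r.x,np.degrees(r.x[2]),r.fun.round(1))
u=np.array([365,518])/5+[240,165]-.4;print("chim",atz(p,u,.139).round(4))
# eave top corners z=.029+.066
E=np.array([(268,335),(482,340),(262,524),(470,533)])/5+[240,165]-.4
for e in E:print("eave",atz(p,e,.095).round(4))
E
```

```text
[ 0.4799 -0.045   0.012 ]
[0.4793 0.0727 0.012 ]
[ 0.6434 -0.044   0.012 ]
[0.6431 0.074  0.012 ]
stand [0.52909343 0.01420259 0.0061413 ] 0.3518705051651323 [-0.7 -0.3  0.8 -0.3 -0.6  0.6  0.5  0.3]
chim [0.5658 0.0151 0.139 ]
eave [ 0.537  -0.0112  0.095 ]
eave [0.5388 0.0448 0.095 ]
eave [ 0.5919 -0.0147  0.095 ]
eave [0.595  0.0418 0.095 ]
```

```bash
python3 - <<'E'
from h import *
R=tool(25)
plan([([.51,.0153,.215],R,1),([.5735,.0153,.1078],R,1)])
E
```

```text
[1, -0.0488, -0.0111, 0.0856, -0.0004, -0.0693, -0.0012] rows 4
[1, -0.0122, -0.0, 0.124, 0.0, 0.0, 0.0] rows 3
```

Call:
move_arm:
  moves:
    - [[1,-0.049,-0.011,0.086,0,-0.069,-0.001],[1,-0.049,-0.011,0.086,0,-0.069,-0.001],[1,-0.049,-0.011,0.086,0,-0.069,-0.001],[1,-0.049,-0.011,0.086,0,-0.069,-0.001],[1,-0.049,-0.011,0.086,0,-0.069,-0.001]]

```text
clock: 2.15
position: [0.5064, 0.0203, 0.2126]
tool_rot: [-3.14, 0.432, -3.136]
force: [0.6, 0.1, 0.3]
grip_width: 0.0854
finger_force: 0.0
```

```bash
python3 - <<'E'
from h import *
print(T()[0],bot.observe()["clock"])
plan([([.5735,.0153,.1078],tool(25),1)])
cv2.imwrite("pics/s1.png",cv2.resize(bot.grab_frame("side")[130:230,200:400,::-1],None,fx=4,fy=4,interpolation=2))
E
```

```text
[0.50639766 0.02031065 0.21264416] 2.15
[1, -0.017, -0.0052, 0.1233, 0.0001, -0.0007, 0.0008] rows 3
```

View pics/s1.png

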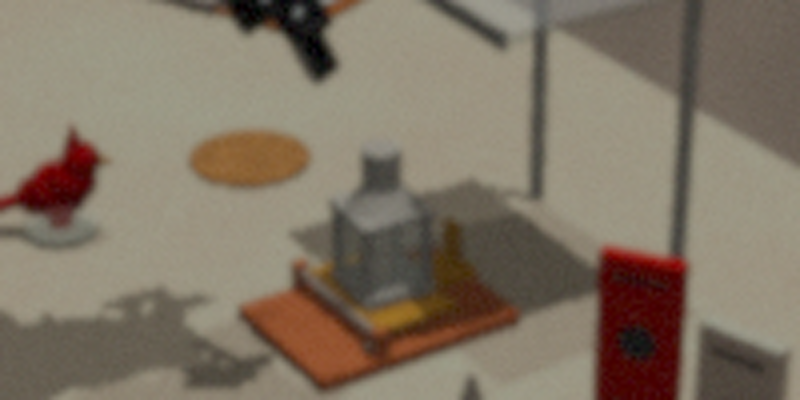

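The side crop shows the gripper above and clear of the lantern. The chimney top is at crop (381,149), and the riser strip is at (470,22).

```bash
python3 - <<'E'
from h import *
sd=bot.camera_params("side");sc=bot.camera_params("scene")
print(proj(sd,[[.5655,.0153,.139],[.603,.286,.004]]),"seen (294.9,166.8) mat", np.array([250,158])/4+[200,130]-.4)
print(proj(sc,[[.5655,.0153,.139],[.603,.286,.004]]))
print(T(),bot.observe()["qd"].round(3))
plan([([.5735,.0153,.1078],tool(25),1)])
E
```

```text
[[294.56156689 166.48007208]
 [261.75371393 169.02449407]] seen (294.9,166.8) mat [262.1 169.1]
[[314.41005385 174.74017231]
 [316.6568729  118.37336643]]
(array([0.50753442, 0.02051057, 0.2136453 ]), Rotation.from_matrix(array([[-9.08721558e-01, -4.62760609e-03,  4.17377186e-01],
                            [-4.81856362e-03,  9.99988213e-01,  5.96148788e-04],
                            [-4.17375025e-01, -1.46942527e-03, -9.08733145e-01]]))) [ 0.024  0.002 -0.018 -0.074 -0.026  0.069  0.032]
[1, -0.0157, -0.0054, 0.1237, 0.0001, -0.0009, 0.0008] rows 3
```

Call:
move_arm:
  moves:
    - [[1,-0.016,-0.005,0.05,0,-0.001,0.001],[1,-0.015,-0.005,0.09,0,-0.001,0.001],[1,-0.015,-0.005,0.122,0,-0.001,0.001],[1,-0.015,-0.005,0.122,0,-0.001,0.001],[1,-0.015,-0.005,0.122,0,-0.001,0.001]]

```text
clock: 2.7
position: [0.5594, 0.0052, 0.1385]
tool_rot: [-3.104, 0.431, -3.136]
force: [-0.3, -0.4, -0.7]
grip_width: 0.0855
finger_force: 0.0
```

```bash
python3 - <<'E'
from h import *
plan([([.5735,.0153,.1078],tool(25),0.4)])
cv2.imwrite("pics/w2.png",bot.grab_frame("wrist")[:,:,::-1]);print(T()[0])
E
```

```text
[0.4, -0.0001, 0.0112, 0.0334, -0.0056, -0.0008, 0.0008] rows 1
[0.55996577 0.00520436 0.13682731]
```

View pics/w2.png

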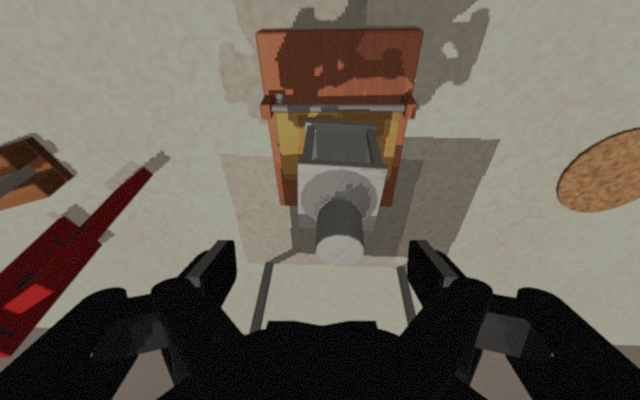

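The lantern chimney top is at (340,247) between the open fingers, which is right of centre. The arm fell short of the commanded pose, so I'll check the joints.

```bash
python3 - <<'E'
from h import *
s=bot.observe();print(s["qpos"].round(3),s["qd"].round(3),s["position"])
E
```

```text
[-0.102  0.422 -0.096  2.215  1.055  0.172  0.371] [-0.054 -0.045  0.074  0.019 -0.483 -0.007  0.47 ] [0.55996577 0.00520436 0.13682731]
```

```bash
python3 - <<'E'
from h import *
sd=bot.camera_params("side");sc=bot.camera_params("scene")
o1,d1=ray(sc,(330,185));o2,d2=ray(sd,(326,140.5));s=np.linalg.lstsq(np.c_[d1,-d2],o2-o1,rcond=None)[0];print(o1+d1*s[0],o2+d2*s[1])
R=tool(12)
plan([([.54,.0153,.20],R,1)])
E
```

```text
[ 0.59376823 -0.07146342  0.24588816] [ 0.60290048 -0.07951636  0.24284765]
[1, -0.0083, 0.0077, -0.066, -0.0057, 0.0353, 0.0004] rows 2
```

Call:
move_arm:
  moves:
    - [[1,-0.0083,0.0077,-0.066,-0.0057,0.0353,0.0004],[1,-0.0083,0.0077,-0.066,-0.0057,0.0353,0.0004],[1,-0.0083,0.0077,-0.066,-0.0057,0.0353,0.0004],[1,-0.0083,0.0077,-0.066,-0.0057,0.0353,0.0004],[1,-0.0083,0.0077,-0.066,-0.0057,0.0353,0.0004]]

```text
clock: 3.25
position: [0.5384, 0.0163, 0.2037]
tool_rot: [3.136, 0.208, 3.141]
force: [0.2, -0.2, -0.8]
grip_width: 0.0851
finger_force: 0.0
```

```bash
cat >> h.py <<'E'
def st():
    s=bot.observe();p,R=T(s);print("t",s["clock"],"pos",p.round(4),"zt",R.as_matrix()[:,2].round(3),"yt",R.as_matrix()[:,1].round(3),"q",s["qpos"].round(2),"F",np.round(s["force"],1),"w",round(float(s["grip_width"]),4),"ff",round(float(s["finger_force"]),1))
E
python3 - <<'E'
from h import *
st()
plan([([.5704,.0153,.1066],tool(15),1)])
E
```

```text
t 3.25 pos [0.5384 0.0163 0.2037] zt [ 0.206  0.006 -0.978] yt [-0.     1.     0.006] q [ 0.33  0.38 -0.61  2.01  0.42  0.65  1.03] F [ 0.2 -0.2 -0.8] w 0.0851 ff 0.0
[1, -0.0113, -0.0016, 0.1016, 0.0009, -0.0086, -0.0002] rows 3
```

Call:
move_arm:
  moves:
    - [[1,-0.005,-0.0016,0.045,0,-0.004,0],[1,-0.01,-0.0016,0.09,0,-0.008,0],[1,-0.0113,-0.0016,0.1016,0.0009,-0.0086,0],[1,-0.0113,-0.0016,0.1016,0.0009,-0.0086,0],[1,-0.0113,-0.0016,0.1016,0.0009,-0.0086,0]]

```text
clock: 3.75
position: [0.5694, 0.0149, 0.1046]
tool_rot: [-3.138, 0.261, -3.14]
force: [0.6, -0.7, -0.5]
grip_width: 0.0853
finger_force: 0.0
```

```bash
python3 - <<'E'
from h import *
st()
plan([([.5704,.0153,.1066],tool(15),1)])
E
```

```text
t 3.75 pos [0.5694 0.0149 0.1046] zt [ 0.258 -0.003 -0.966] yt [-0.     1.    -0.003] q [ 0.15  0.54 -0.4   2.06  0.69  0.4   0.78] F [ 0.6 -0.7 -0.5] w 0.0853 ff 0.0
[1, -0.0015, 0.0004, -0.0017, -0.0005, -0.0001, 0.0002] rows 1
```

Call:
move_arm:
  moves:
    - [[0,0,0,-0.002,0,0,0],[0,0,0,-0.002,0,0,0],[0,0,0,-0.002,0,0,0],[0,0,0,-0.002,0,0,0],[0,0,0,-0.002,0,0,0]]
  force: 30

```text
clock: 4.25
position: [0.5694, 0.0148, 0.1068]
tool_rot: [-3.139, 0.263, -3.141]
force: [-2.3, 3.5, 7.7]
grip_width: 0.0285
finger_force: 24.5
```

Call:
move_arm:
  moves:
    - [[0,0,0,0,0,0,0],[0,0,0,0,0,0,0]]

```text
clock: 4.45
position: [0.5693, 0.0148, 0.1067]
tool_rot: [-3.139, 0.263, -3.141]
force: [-2.4, 3.3, 9.2]
grip_width: 0.0289
finger_force: 24.7
```

```bash
python3 - <<'E'
from h import *
st()
p,R=T(); R=tool(15)
d=lambda x,y,z:(np.array([.5704+x,.0153+y,.1066+z]),R,0)
plan([d(0,0,.025),d(-.07,.03,.10),d(-.07,.17,.10)])
E
```

```text
t 4.45 pos [0.5693 0.0148 0.1067] zt [ 0.26  -0.002 -0.966] yt [ 0.     1.    -0.002] q [ 0.16  0.54 -0.41  2.06  0.69  0.4   0.78] F [-2.4  3.3  9.2] w 0.0289 ff 24.7
[0, -0.0075, 0.0004, -0.0237, -0.0003, 0.0002, 0.0001] rows 1
[0, 0.0482, 0.03, -0.0906, 0.0, 0.0, 0.0] rows 3
[0, 0.0, 0.14, 0.0, 0.0, 0.0, 0.0] rows 4
```

Call:
move_arm:
  moves:
    - [[0,-0.0035,0,-0.012,0,0,0],[0,-0.007,0,-0.024,0,0,0],[0,0.009,0.01,-0.054,0,0,0],[0,0.025,0.02,-0.084,0,0,0],[0,0.04,0.03,-0.114,0,0,0]]

```text
clock: 4.95
position: [0.4996, 0.0447, 0.2073]
tool_rot: [-3.138, 0.262, 3.141]
force: [-0.0, 0.0, -1.1]
grip_width: 0.0274
finger_force: 35.5
```

Call:
move_arm:
  moves:
    - [[0,0,0.035,0,0,0,0],[0,0,0.07,0,0,0,0],[0,0,0.105,0,0,0,0],[0,0,0.14,0,0,0,0],[0,0,0.14,0,0,0,0]]

```text
clock: 5.45
position: [0.5005, 0.1894, 0.2067]
tool_rot: [-3.141, 0.263, -3.137]
force: [-0.4, 0.1, -1.4]
grip_width: 0.027
finger_force: 35.6
```

```bash
python3 - <<'E'
from h import *
st()
R=tool(15)
# lantern = TCP offset: x -.0038, base at TCP z -.0777 ; mat top .004
x,y=.603+.0038,.286
plan([((x,y,.0817+.06),R,0),((x,y,.083),R,0)])
E
```

```text
t 5.45 pos [0.5005 0.1894 0.2067] zt [ 0.26   0.001 -0.966] yt [-0.004  1.    -0.   ] q [-0.08  0.35 -0.58  2.04  0.58  0.66  0.52] F [-0.4  0.1 -1.4] w 0.027 ff 35.6
[0, -0.0862, 0.0962, 0.0905, 0.0001, 0.0002, 0.0007] rows 4
[0, 0.0152, -0.0, 0.0567, 0.0, 0.0, 0.0] rows 2
```

Call:
move_arm:
  moves:
    - [[0,-0.022,0.024,0.022,0,0,0.0007],[0,-0.043,0.048,0.045,0,0,0.0007],[0,-0.065,0.072,0.068,0,0,0.0007],[0,-0.0862,0.0962,0.0905,0,0,0.0007],[0,-0.0862,0.0962,0.0905,0,0,0.0007]]

```text
clock: 5.95
position: [0.6088, 0.2825, 0.1382]
tool_rot: [-3.141, 0.26, 3.138]
force: [-1.7, -0.6, -1.9]
grip_width: 0.0269
finger_force: 35.1
```

```bash
python3 - <<'E'
from h import *
st()
a=bot.grab_frame("side")[130:230,200:400,::-1];b=bot.grab_frame("scene")[80:180,230:430,::-1]
cv2.imwrite("pics/m1.png",np.vstack([cv2.resize(i,None,fx=3,fy=3,interpolation=2) for i in(a,b)]))
plan([((.6068,.286,.083),tool(15),0)])
E
```

```text
t 5.95 pos [0.6088 0.2825 0.1382] zt [ 0.257 -0.002 -0.966] yt [ 0.004  1.    -0.001] q [-0.25  0.64 -0.5   1.75  0.71  0.72  0.41] F [-1.7 -0.6 -1.9] w 0.0269 ff 35.1
[0, 0.0153, 0.0058, 0.0548, -0.0005, -0.0002, -0.0007] rows 2
```

View pics/m1.png

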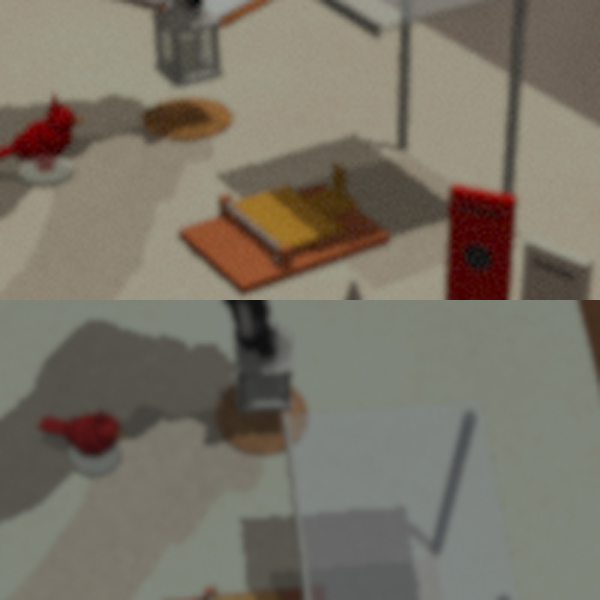

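The lantern hangs upright over the mat (side view, crop 190,45 above the mat at 188,120). I'll lower it and release.

Call:
move_arm:
  moves:
    - [[0,0.005,0.003,0.018,0,0,0],[0,0.01,0.005,0.036,0,0,0],[0,0.0125,0.005,0.047,0,0,0],[0,0.014,0.005,0.053,0,0,0],[0,0.0145,0.005,0.055,0,0,0]]

```text
clock: 6.55
position: [0.6085, 0.2848, 0.0838]
tool_rot: [-3.14, 0.263, 3.136]
force: [1.7, -4.1, 11.7]
grip_width: 0.0274
finger_force: 37.4
```

```bash
python3 - <<'E'
from h import *
st()
plan([((.6068,.286,.0815),tool(15),0)])
E
```

```text
t 6.55 pos [0.6085 0.2848 0.0838] zt [ 0.26  -0.003 -0.966] yt [ 0.006  1.    -0.002] q [-0.3   0.71 -0.43  1.78  0.79  0.62  0.32] F [ 1.7 -4.1 11.7] w 0.0274 ff 37.4
[0, 0.0022, 0.0012, 0.0018, -0.0005, 0.0002, -0.0008] rows 1
```

Call:
move_arm:
  moves:
    - [[0,0.0,0,-0.0005,0,0,0],[0.5,0,0,-0.0005,0,0,0],[1,0,0,-0.0005,0,0,0],[1,0,0,-0.0005,0,0,0],[1,0,0,-0.0005,0,0,0]]

```text
clock: 7.05
position: [0.6079, 0.2854, 0.0838]
tool_rot: [-3.14, 0.262, 3.137]
force: [-0.3, -0.5, -0.4]
grip_width: 0.0831
finger_force: 0.0
```

```bash
python3 - <<'E'
from h import *
st()
R=tool(15)
# leaf tab look: above robot-side of stand
plan([((.575,.285,.20),R,1),((.48,.20,.25),R,1),((.46,.0142,.24),R,0)])
E
```

```text
t 7.05 pos [0.6079 0.2854 0.0838] zt [ 0.259 -0.003 -0.966] yt [ 0.005  1.    -0.002] q [-0.3   0.71 -0.43  1.78  0.79  0.62  0.32] F [-0.3 -0.5 -0.4] w 0.0831 ff 0.0
[1, 0.0016, -0.0008, -0.1208, -0.0005, 0.0001, -0.0007] rows 3
[1, 0.0788, -0.085, -0.0729, 0.0, 0.0, 0.0] rows 4
[0, 0.0219, -0.1858, 0.0045, 0.0, 0.0, 0.0] rows 5
```

Call:
move_arm:
  moves:
    - [[1,0,0,-0.04,0,0,0],[1,0,0,-0.08,0,0,0],[1,0.0016,-0.001,-0.121,0,0,0],[1,0.04,-0.04,-0.157,0,0,0],[1,0.08,-0.086,-0.194,0,0,0]]

```text
clock: 7.55
position: [0.5039, 0.2236, 0.238]
tool_rot: [-3.14, 0.263, 3.138]
force: [0.1, -0.7, 0.7]
grip_width: 0.0855
finger_force: 0.0
```

Call:
move_arm:
  moves:
    - [[1,0.005,-0.04,0.001,0,0,0],[1,0.01,-0.08,0.002,0,0,0],[1,0.015,-0.12,0.003,0,0,0],[1,0.02,-0.16,0.004,0,0,0],[1,0.022,-0.186,0.0045,0,0,0]]

```text
clock: 8.05
position: [0.4833, 0.0349, 0.2274]
tool_rot: [-3.139, 0.262, 3.135]
force: [0.8, 0.6, -0.1]
grip_width: 0.0857
finger_force: 0.0
```

```bash
python3 - <<'E'
from h import *
st()
sd=bot.camera_params("side");print(proj(sd,[[.624,.0148,.063],[.624,.0148,.032]]))
cv2.imwrite("pics/s3.png",bot.grab_frame("side")[:,:,::-1]);cv2.imwrite("pics/sc3.png",bot.grab_frame("scene")[:,:,::-1]);cv2.imwrite("pics/w3.png",bot.grab_frame("wrist")[:,:,::-1])
import pickle;pickle.dump(bot.camera_params("wrist"),open("w3.pkl","wb"))
R=tool(30)
plan([((.5585,.0148,.169),R,.5),((.6335,.0148,.0395),R,.5)])
E
```

```text
t 8.05 pos [0.4833 0.0349 0.2274] zt [ 0.259 -0.004 -0.966] yt [ 0.007  1.    -0.003] q [ 0.29  0.23 -0.61  2.15  0.38  0.59  0.98] F [ 0.8  0.6 -0.1] w 0.0857 ff 0.0
[[312.46529797 185.13110574]
 [312.45408392 194.48372632]]
[0.5, -0.057, -0.0205, 0.0759, -0.0008, -0.0416, -0.0011] rows 3
[0.5, -0.0002, -0.0, 0.1497, 0.0, 0.0, 0.0] rows 4
```

Call:
move_arm:
  moves:
    - [[0.6,-0.019,-0.007,0.025,0,-0.014,0],[0.6,-0.038,-0.014,0.05,0,-0.028,-0.001],[0.6,-0.057,-0.02,0.076,-0.001,-0.042,-0.001],[0.6,-0.057,-0.02,0.076,-0.001,-0.042,-0.001],[0.6,-0.057,-0.02,0.076,-0.001,-0.042,-0.001]]

```text
clock: 8.7
position: [0.5584, 0.0161, 0.1744]
tool_rot: [-3.133, 0.522, -3.141]
force: [-0.7, -0.3, 0.7]
grip_width: 0.0514
finger_force: 0.0
```

```bash
python3 - <<'E'
from h import *
st()
plan([((.6335,.0148,.0395),tool(30),.6)])
E
```

```text
t 8.7 pos [0.5584 0.0161 0.1744] zt [ 0.499 -0.008 -0.867] yt [ 0.003  1.    -0.007] q [ 0.01  0.34 -0.25  2.26  1.4   0.2   0.02] F [-0.7 -0.3  0.7] w 0.0514 ff 0.0
[0.6, 0.0021, -0.0001, 0.1544, -0.0013, -0.0003, 0.0001] rows 4
```

Call:
move_arm:
  moves:
    - [[0.6,0,0,0.04,-0.001,0,0],[0.6,0.001,0,0.08,-0.001,0,0],[0.6,0.002,0,0.115,-0.001,0,0],[0.6,0.002,0,0.135,-0.001,0,0],[0.6,0.002,0,0.135,-0.001,0,0]]

```text
clock: 9.2
position: [0.6231, 0.0142, 0.052]
tool_rot: [-3.141, 0.516, 3.139]
force: [-0.2, -0.9, 0.8]
grip_width: 0.0513
finger_force: 0.0
```

```bash
python3 - <<'E'
from h import *
st()
plan([((.6335,.0148,.0395),tool(30),.6)])
E
```

```text
t 9.2 pos [0.6231 0.0142 0.052 ] zt [ 0.493 -0.002 -0.87 ] yt [ 0.003  1.    -0.   ] q [ 0.16  0.69 -0.42  2.14  2.09  0.36 -0.57] F [-0.2 -0.9  0.8] w 0.0513 ff 0.0
[0.6, -0.0029, 0.0006, 0.016, -0.0003, -0.0012, -0.0003] rows 1
```

Call:
move_arm:
  moves:
    - [[0.6,-0.003,0,0.015,0,-0.001,0],[0,-0.003,0,0.015,0,-0.001,0],[0,-0.003,0,0.015,0,-0.001,0],[0,-0.003,0,0.015,0,-0.001,0],[0,-0.003,0,0.015,0,-0.001,0]]
  force: 25

```text
clock: 9.7
position: [0.6333, 0.0142, 0.0462]
tool_rot: [-3.139, 0.528, -3.141]
force: [-3.6, 4.6, 6.6]
grip_width: 0.0154
finger_force: 28.3
```

```bash
python3 - <<'E'
from h import *
st()
p,R=T()
h=np.array([.529,p[1],.026]); G=p-.019*R.as_matrix()[:,2]; d=G-h; r=np.hypot(d[0],d[2]);f0=np.arctan2(d[2],d[0]);print("G",G,r,np.degrees(f0))
M=R.as_matrix()
for th in range(8,121,8):
    a=f0+np.radians(th); g=h+r*np.array([np.cos(a),0,np.sin(a)]); print(th,(M.T@(g-G)).round(4))
E
```

```text
t 9.7 pos [0.6333 0.0142 0.0462] zt [ 0.504 -0.002 -0.864] yt [ 0.001  1.    -0.002] q [ 0.17  0.71 -0.43  2.13  2.12  0.38 -0.58] F [-3.6  4.6  6.6] w 0.0154 ff 28.3
G [0.62370724 0.01424041 0.06265482] 0.10155312196394835 21.158078890622434
8 [-0.0013 -0.0001 -0.0141]
16 [-0.0005 -0.0001 -0.0283]
24 [ 0.0021 -0.0001 -0.0422]
32 [ 0.0067 -0.0002 -0.0556]
40 [ 0.0131 -0.0002 -0.0682]
48 [ 0.0212 -0.0002 -0.0798]
56 [ 0.0309 -0.0002 -0.0902]
64 [ 0.0419 -0.0003 -0.0991]
72 [ 0.054  -0.0003 -0.1065]
80 [ 0.067  -0.0003 -0.112 ]
88 [ 0.0807 -0.0003 -0.1157]
96 [ 0.0948 -0.0003 -0.1175]
104 [ 0.1089 -0.0003 -0.1172]
112 [ 0.1229 -0.0003 -0.1151]
120 [ 0.1365 -0.0003 -0.1109]
```

Call:
move_arm:
  moves:
    - [[0.4,0,0,0,0,0,0],[0.4,0,0,0,0,0,0],[0.4,0,0,0,0,0,0]]

```text
clock: 10.0
position: [0.6334, 0.0126, 0.0453]
tool_rot: [-3.138, 0.528, 3.14]
force: [0.4, 0.2, 0.5]
grip_width: 0.0344
finger_force: 0.0
```

```bash
python3 - <<'E'
from h import *
st();plan([((.6335,.0148,.0400),tool(30),.4)])
E
```

```text
t 10.0 pos [0.6334 0.0126 0.0453] zt [ 0.503 -0.004 -0.864] yt [ 0.003  1.    -0.003] q [ 0.17  0.72 -0.43  2.13  2.12  0.38 -0.58] F [0.4 0.2 0.5] w 0.0344 ff 0.0
[0.4, 0.0026, 0.0022, 0.0046, -0.0007, 0.0006, -0.0002] rows 1
```

Call:
move_arm:
  moves:
    - [[0.4,0.0025,0.002,0.005,0,0,0],[0.4,0.0025,0.002,0.005,0,0,0],[0,0.0025,0.002,0.005,0,0,0],[0,0.0025,0.002,0.005,0,0,0],[0,0.0025,0.002,0.005,0,0,0]]
  force: 30

```text
clock: 10.5
position: [0.6336, 0.0144, 0.0393]
tool_rot: [-3.138, 0.527, 3.14]
force: [-1.1, -3.4, -1.0]
grip_width: 0.0151
finger_force: 31.1
```

```bash
python3 - <<'E'
from h import *
st()
p,R=T()
h=np.array([.529,p[1],.026]); G=p-.019*R.as_matrix()[:,2]; d=G-h; r=np.hypot(d[0],d[2]);f0=np.arctan2(d[2],d[0]);print("G",G,r,np.degrees(f0))
M=R.as_matrix()
prev=np.zeros(3)
for th in range(6,121,6):
    a=f0+np.radians(th); g=h+r*np.array([np.cos(a),0,np.sin(a)]); v=M.T@(g-G)
    print(th,(v-prev).round(4))
    if th%30==0: prev=v
E
```

```text
t 10.5 pos [0.6336 0.0144 0.0393] zt [ 0.503 -0.005 -0.864] yt [ 0.004  1.    -0.003] q [ 0.17  0.73 -0.44  2.13  2.13  0.4  -0.59] F [-1.1 -3.4 -1. ] w 0.0151 ff 31.1
G [0.62402665 0.01444043 0.05569003] 0.0995568310336932 17.350841958026688
6 [-0.0018 -0.0001 -0.0103]
12 [-0.0025 -0.0002 -0.0207]
18 [-0.0021 -0.0002 -0.0311]
24 [-0.0006 -0.0003 -0.0414]
30 [ 0.0019 -0.0003 -0.0515]
36 [ 0.0036 -0.0001 -0.0098]
42 [ 0.0082 -0.0001 -0.0191]
48 [ 0.0137 -0.0002 -0.028 ]
54 [ 0.0202 -0.0002 -0.0362]
60 [ 0.0274 -0.0002 -0.0436]
66 [ 0.008  -0.     -0.0067]
72 [ 0.0167 -0.0001 -0.0125]
78 [ 0.0259 -0.0001 -0.0173]
84 [ 0.0355 -0.0002 -0.0212]
90 [ 0.0456 -0.0002 -0.0241]
96 [ 0.0103 -0.     -0.0018]
102 [ 0.0207 -0.     -0.0025]
108 [ 0.0311 -0.0001 -0.0021]
114 [ 0.0414 -0.0001 -0.0006]
120 [ 0.0515 -0.0001  0.0019]
```

Call:
move_arm:
  moves:
    - [[0,-0.0018,0,-0.0103,0,0,0],[0,-0.0025,0,-0.0207,0,0,0],[0,-0.0021,0,-0.0311,0,0,0],[0,-0.0006,0,-0.0414,0,0,0],[0,0.0019,0,-0.0515,0,0,0]]

```text
clock: 11.0
position: [0.6059, 0.0143, 0.084]
tool_rot: [-3.137, 0.528, 3.14]
force: [1.1, -6.1, -4.6]
grip_width: 0.0147
finger_force: 29.3
```

Call:
move_arm:
  moves:
    - [[0,0.0036,0,-0.0098,0,0,0],[0,0.0082,0,-0.0191,0,0,0],[0,0.0137,0,-0.028,0,0,0],[0,0.0202,0,-0.0362,0,0,0],[0,0.0274,0,-0.0436,0,0,0]]

```text
clock: 11.5
position: [0.5608, 0.0141, 0.1082]
tool_rot: [-3.136, 0.53, 3.139]
force: [3.9, -9.4, -1.4]
grip_width: 0.0149
finger_force: 29.2
```

```bash
python3 - <<'E'
from h import *
st()
p,R=T();G=p-.019*R.as_matrix()[:,2];d=G-[.529,0,.026];print(G,np.hypot(d[0],d[2]),np.degrees(np.arctan2(d[2],d[0]))-17.35)
E
```

```text
t 11.5 pos [0.5608 0.0141 0.1082] zt [ 0.505 -0.006 -0.863] yt [ 0.005  1.    -0.005] q [ 0.16  0.52 -0.44  2.29  2.05  0.34 -0.59] F [ 3.9 -9.4 -1.4] w 0.0149 ff 29.2
[0.5511742  0.01417699 0.12459696] 0.10105966665446277 59.975211882709864
```

Tracking the arc well at 60°. I'll continue to about 112° and then let go.

Call:
move_arm:
  moves:
    - [[0,0.008,0,-0.0067,0,0,0],[0,0.0167,0,-0.0125,0,0,0],[0,0.0259,0,-0.0173,0,0,0],[0,0.0355,0,-0.0212,0,0,0],[0,0.0456,0,-0.0241,0,0,0]]

```text
clock: 12.0
position: [0.5095, 0.0138, 0.1062]
tool_rot: [-3.136, 0.531, 3.139]
force: [1.2, -12.3, 2.4]
grip_width: 0.0152
finger_force: 29.2
```

Call:
move_arm:
  moves:
    - [[0,0.0103,0,-0.0018,0,0,0],[0,0.0207,0,-0.0025,0,0,0],[0,0.0311,0,-0.0021,0,0,0],[0,0.038,0,-0.001,0,0,0],[0,0.038,0,-0.001,0,0,0]]

```text
clock: 12.5
position: [0.4897, 0.0154, 0.0727]
tool_rot: [-3.104, 0.51, -3.124]
force: [21.0, -61.8, -36.4]
grip_width: 0.0146
finger_force: 37.0
```

```bash
python3 - <<'E'
from h import *
st()
p,R=T();G=p-.019*R.as_matrix()[:,2];d=G-[.529,0,.026];print(G,np.hypot(d[0],d[2]),np.degrees(np.arctan2(d[2],d[0]))-17.35)
E
```

```text
t 12.5 pos [0.4897 0.0154 0.0727] zt [ 0.488 -0.029 -0.872] yt [ 0.001  0.999 -0.033] q [ 0.69  0.91 -1.28  2.43  1.89  1.01 -0.32] F [ 21.  -61.8 -36.4] w 0.0146 ff 37.0
[0.48040184 0.01597248 0.08924596] 0.07976109892579424 110.18865381868994
```

Call:
move_arm:
  moves:
    - [[0.5,0,0,0,0,0,0],[0.5,0,0,0,0,0,0],[0.5,0,0,0,0,0,0]]

```text
clock: 12.8
position: [0.49, 0.0265, 0.0737]
tool_rot: [-3.124, 0.512, -3.116]
force: [-0.8, -3.2, -2.6]
grip_width: 0.0426
finger_force: 1.6
```

```bash
python3 - <<'E'
from h import *
st()
p,R=T();G=p-.019*R.as_matrix()[:,2]
for n in("side","scene"):
    cv2.imwrite(f"pics/{n}4.png",bot.grab_frame(n)[:,:,::-1])
# expected open leaf points in images
th=2.007;u=np.array([np.cos(th),0,np.sin(th)]);n=np.array([-np.sin(th),0,np.cos(th)]);h=np.array([.529,.0145,.026])
tab=h+.095*u+.026*n;print("tab",tab,"end",h+.106*u)
E
```

```text
t 12.8 pos [0.49   0.0265 0.0737] zt [ 0.49  -0.005 -0.872] yt [-0.017  1.    -0.015] q [ 0.69  0.91 -1.28  2.43  1.9   1.   -0.32] F [-0.8 -3.2 -2.6] w 0.0426 ff 1.6
tab [0.46529693 0.0145     0.10111936] end [0.48421482 0.0145     0.12207439]
```

Call:
move_arm:
  moves:
    - [[0.6,0,-0.011,-0.005,0,0,0],[0.6,0.004,-0.011,-0.03,0,0,0],[0.6,0.008,-0.011,-0.06,0,0,0],[0.6,0.01,-0.011,-0.09,0,0,0],[0.6,0.01,-0.011,-0.12,0,0,0]]

```text
clock: 13.4
position: [0.4523, 0.0175, 0.1737]
tool_rot: [-3.124, 0.487, -3.113]
force: [-0.3, -0.3, -0.4]
grip_width: 0.0514
finger_force: 0.0
```

```bash
python3 - <<'E'
from h import *
st()
R=tool(0)
plan([((.44,.03,.26),tool(10),1)])
E
```

```text
t 13.4 pos [0.4523 0.0175 0.1737] zt [ 0.468 -0.004 -0.884] yt [-0.02   1.    -0.016] q [ 0.92  0.59 -1.49  2.43  1.49  0.78 -0.05] F [-0.3 -0.3 -0.4] w 0.0514 ff 0.0
[1, -0.0298, 0.0114, -0.0821, -0.0013, 0.0497, 0.0039] rows 3
```

Call:
move_arm:
  moves:
    - [[0.8,-0.01,0.004,-0.027,0,0.017,0.001],[0.8,-0.02,0.008,-0.055,-0.001,0.033,0.002],[0.8,-0.03,0.0114,-0.082,-0.001,0.05,0.004],[0.8,-0.03,0.0114,-0.082,-0.001,0.05,0.004]]

```text
clock: 13.8
position: [0.4413, 0.0231, 0.2504]
tool_rot: [-3.12, 0.198, 3.139]
force: [-0.7, -0.9, -0.5]
grip_width: 0.0683
finger_force: 0.0
```

```bash
python3 - <<'E'
from h import *
st()
plan([((.49,-.13,.32),tool(0),1),((.52,-.30,.33),tool(0),1)])
E
```

```text
t 13.8 pos [0.4413 0.0231 0.2504] zt [ 0.196 -0.022 -0.98 ] yt [ 0.006  1.    -0.021] q [ 0.96  0.38 -1.44  2.14  0.65  0.88  0.73] F [-0.7 -0.9 -0.5] w 0.0683 ff 0.0
[1, -0.0617, -0.1542, -0.0553, -0.0034, 0.0315, -0.0007] rows 4
[1, -0.03, -0.17, -0.01, 0.0, 0.0, 0.0] rows 4
```

Call:
move_arm:
  moves:
    - [[1,-0.015,-0.039,-0.014,0,0.008,0],[1,-0.03,-0.077,-0.028,-0.001,0.016,0],[1,-0.046,-0.116,-0.042,-0.002,0.024,0],[1,-0.062,-0.154,-0.055,-0.003,0.0315,-0.0007],[1,-0.062,-0.154,-0.055,-0.003,0.0315,-0.0007]]

```text
clock: 14.3
position: [0.4927, -0.1346, 0.3197]
tool_rot: [-3.14, 0.003, 3.135]
force: [-0.3, 1.2, 0.1]
grip_width: 0.0856
finger_force: 0.0
```

Call:
move_arm:
  moves:
    - [[1,-0.007,-0.043,-0.003,0,0,0],[1,-0.015,-0.085,-0.006,0,0,0],[1,-0.022,-0.128,-0.01,0,0,0],[1,-0.03,-0.17,-0.01,0,0,0],[1,-0.03,-0.17,-0.01,0,0,0]]

```text
clock: 14.8
position: [0.5204, -0.3053, 0.3283]
tool_rot: [-3.139, 0.002, 3.134]
force: [0.3, 0.4, -0.5]
grip_width: 0.0853
finger_force: 0.0
```

```bash
python3 - <<'E'
from h import *
import pickle
st()
w=bot.grab_frame("wrist")[:,:,::-1].copy();p=bot.camera_params("wrist");pickle.dump(p,open("w5.pkl","wb"));cv2.imwrite("pics/w5.png",w)
sd=bot.grab_frame("side")[:,:,::-1].copy();cv2.imwrite("pics/side5.png",sd)
sc=bot.grab_frame("scene")[:,:,::-1].copy();cv2.imwrite("pics/scene5.png",sc)
# montage: wrist crop around rack x2.5, side stand crop
c=proj(p,[[.607,-.313,.15],[.6,-.31,.03]]);print(c)
x,y=np.clip(c.mean(0).astype(int),[100,90],[540,310])
a=cv2.resize(w[y-90:y+90,x-100:x+100],None,fx=3,fy=3,interpolation=2)
b=cv2.resize(sd[130:225,220:320],None,fx=2,fy=2,interpolation=2);d=cv2.resize(sc[100:225,260:360],None,fx=2,fy=2,interpolation=2)
o=np.zeros((540,800,3),np.uint8);o[:,:600]=a;o[:190,600:]=b;o[200:450,600:]=d;cv2.imwrite("pics/m2.png",o);print("crop origin",x-100,y-90)
E
```

```text
t 14.8 pos [ 0.5204 -0.3053  0.3283] zt [ 0.002 -0.003 -1.   ] yt [ 0.007  1.    -0.003] q [ 1.2   0.69 -1.29  1.5   0.67  1.45  1.45] F [ 0.3  0.4 -0.5] w 0.0853 ff 0.0
[[313.31614985 247.6113745 ]
 [317.26055068 211.79979391]]
crop origin 215 139
```

View pics/m2.png

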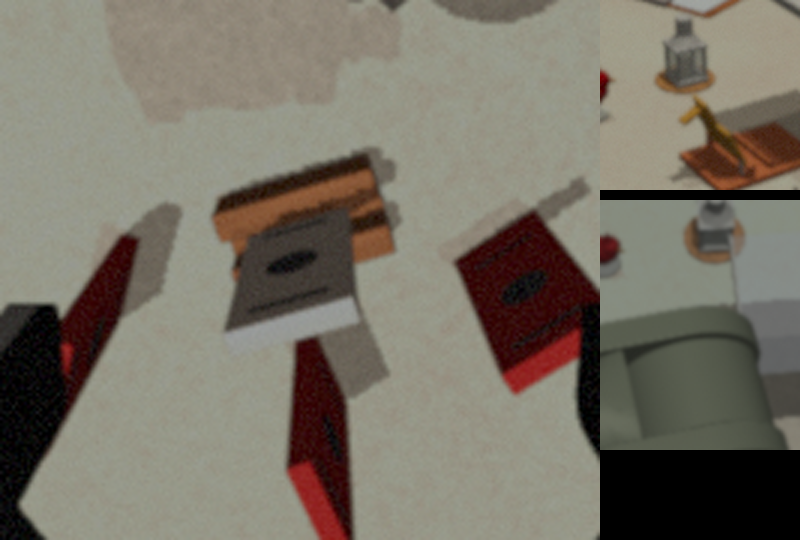

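The montage shows the lantern upright on the mat and the leaf open (tab up, leaning to the robot side). The plaque's top face is at crop (224,331), (354,295), (359,318), (231,351). The rack's near top edge runs from (217,213) to (370,170), with its far right corner at (394,250).

```bash
python3 - <<'E'
from h import *
from scipy.optimize import least_squares
import pickle
p=pickle.load(open("w5.pkl","rb"))
U=np.array([(224,331),(354,295),(359,318),(231,351),(217,213),(370,170),(394,250)])/3+[215,139]-.3
zs=[.15]*4+[.036]*3
W=np.array([atz(p,u,z) for u,z in zip(U,zs)]);print(W.round(4))
M=np.array([(-.006,-.028,.15),(-.006,.028,.15),(.006,.028,.15),(.006,-.028,.15)])
f=lambda q:(proj(p,Ro.from_euler("z",q[2]).apply(M)+[q[0],q[1],0])-U[:4]).ravel()
r=least_squares(f,[.61,-.31,.3]);print("plaque",r.x,np.degrees(r.x[2]),r.fun.round(1))
M2=np.array([(-.025,-.045,.036),(-.025,.045,.036),(.025,.045,.036)])
f2=lambda q:(proj(p,Ro.from_euler("z",q[2]).apply(M2)+[q[0],q[1],0])-U[4:]).ravel()
r=least_squares(f2,[.61,-.31,.3]);print("rack",r.x,np.degrees(r.x[2]),r.fun.round(1))
sd=bot.camera_params("side");print(proj(sd,[[r.x[0],r.x[1],.15]]))
E
```

```text
[[ 0.6088 -0.3424  0.15  ]
 [ 0.5931 -0.2893  0.15  ]
 [ 0.6032 -0.2872  0.15  ]
 [ 0.6178 -0.3399  0.15  ]
 [ 0.5944 -0.3583  0.036 ]
 [ 0.5709 -0.2769  0.036 ]
 [ 0.6156 -0.2634  0.036 ]]
plaque [ 0.60576205 -0.3147114   0.27809352] 15.93358477061965 [-0.7 -0.8 -0.1 -0.6  0.9  0.5 -0.1  1. ]
rack [ 0.60596875 -0.31156415  0.28561068] 16.364286407066576 [-2.2  0.2  0.9 -1.   1.3  1. ]
[[383.59377002 211.62051918]]
```

```bash
python3 - <<'E'
from h import *
import pickle
p=pickle.load(open("w5.pkl","rb"))
P=np.array([.6058,-.3135,.0]);Q=Ro.from_euler("z",16.1,degrees=True)
for u in[(512,392),(503,378),(585,345),(290,468),(312,460),(60,345),(72,380)]:
    w=atz(p,np.array(u)/3+[215,139],.14);print(u,w.round(3),"in plaque frame",Q.inv().apply(w-P).round(3))
for L in(-25,-20):
    R=tool(L,16.1);G=P+[0,0,.130];tcp=G+.019*R.as_matrix()[:,2];print(L,tcp.round(4));
R=tool(-23,16.1);tcp=P+[0,0,.13]+.019*R.as_matrix()[:,2]
pre=tcp-.11*R.as_matrix()[:,2]
plan([(pre,R,1),(tcp,R,1)])
E
```

```text
(512, 392) [ 0.643 -0.22   0.14 ] in plaque frame [0.062 0.079 0.14 ]
(503, 378) [ 0.636 -0.224  0.14 ] in plaque frame [0.054 0.077 0.14 ]
(585, 345) [ 0.621 -0.19   0.14 ] in plaque frame [0.049 0.114 0.14 ]
(290, 468) [ 0.68  -0.316  0.14 ] in plaque frame [ 0.071 -0.023  0.14 ]
(312, 460) [ 0.676 -0.307  0.14 ] in plaque frame [ 0.069 -0.013  0.14 ]
(60, 345) [ 0.62  -0.413  0.14 ] in plaque frame [-0.014 -0.1    0.14 ]
(72, 380) [ 0.637 -0.409  0.14 ] in plaque frame [ 0.003 -0.101  0.14 ]
-25 [ 0.5981 -0.3157  0.1128]
-20 [ 0.5996 -0.3153  0.1121]
[1, -0.119, -0.0042, 0.1159, 0.0086, 0.0638, -0.0442] rows 4
[1, 0.0, 0.0, 0.11, 0.0, 0.0, 0.0] rows 3
```

Call:
move_arm:
  moves:
    - [[1,-0.03,-0.001,0.029,0.002,0.016,-0.011],[1,-0.06,-0.002,0.058,0.004,0.032,-0.022],[1,-0.09,-0.003,0.087,0.0065,0.048,-0.033],[1,-0.119,-0.004,0.116,0.0086,0.064,-0.044],[1,-0.119,-0.004,0.116,0.0086,0.064,-0.044]]

```text
clock: 15.45
position: [0.6433, -0.2964, 0.2032]
tool_rot: [3.13, -0.413, -2.845]
force: [-2.0, 2.0, -1.2]
grip_width: 0.0853
finger_force: 0.0
```

```bash
python3 - <<'E'
from h import *
st()
P=np.array([.6058,-.3135,.0]);R=tool(-23,16.1);tcp=P+[0,0,.13]+.019*R.as_matrix()[:,2]
plan([(tcp,R,1)])
E
```

```text
t 15.45 pos [ 0.6433 -0.2964  0.2032] zt [-0.387 -0.106 -0.916] yt [-0.288  0.958  0.011] q [ 0.65  1.07 -1.03  0.98  0.9   1.87  1.72] F [-2.   2.  -1.2] w 0.0853 ff 0.0
[1, 0.0078, -0.0064, 0.1024, 0.0008, -0.0019, 0.0023] rows 3
```

```bash
python3 - <<'E'
from h import *
P=np.array([.6058,-.3135,.0]);R=tool(-20,16.1);tcp=P+[0,0,.13]+.019*R.as_matrix()[:,2]
print(tcp)
plan([(tcp-.05*R.as_matrix()[:,2],R,1),(tcp,R,1)])
E
```

```text
[ 0.59955649 -0.3153021   0.11214584]
[1, 0.01, -0.0061, 0.0525, 0.0009, -0.0102, 0.0022] rows 2
[1, 0.0, 0.0, 0.05, 0.0, 0.0, 0.0] rows 2
```

Call:
move_arm:
  moves:
    - [[1,0.005,-0.003,0.026,0,-0.005,0.001],[1,0.01,-0.006,0.0525,0.001,-0.01,0.002],[1,0.01,-0.006,0.0525,0.001,-0.01,0.002],[1,0.01,-0.006,0.0525,0.001,-0.01,0.002]]

```text
clock: 15.85
position: [0.6127, -0.3183, 0.1697]
tool_rot: [-3.131, -0.339, -2.876]
force: [0.2, 0.9, 0.1]
grip_width: 0.0855
finger_force: 0.0
```

```bash
python3 - <<'E'
from h import *
st()
P=np.array([.6058,-.3135,.0]);R=tool(-20,16.1);tcp=P+[0,0,.13]+.019*R.as_matrix()[:,2]
plan([(tcp,R,1)])
E
```

```text
t 15.85 pos [ 0.6127 -0.3183  0.1697] zt [-0.318 -0.098 -0.943] yt [-0.266  0.964 -0.01 ] q [ 0.77  1.04 -1.06  1.17  0.91  1.71  1.66] F [0.2 0.9 0.1] w 0.0855 ff 0.0
[1, -0.008, 0.007, 0.0581, -0.0009, 0.0015, -0.0023] rows 2
```

Call:
move_arm:
  moves:
    - [[1,-0.004,0.004,0.02,0,0.001,-0.001],[1,-0.008,0.006,0.04,-0.0005,0.001,-0.002],[1,-0.008,0.006,0.058,-0.0005,0.001,-0.002],[1,-0.008,0.006,0.058,-0.0005,0.001,-0.002],[1,-0.008,0.006,0.058,-0.0005,0.001,-0.002]]

```text
clock: 16.35
position: [0.5997, -0.317, 0.1113]
tool_rot: [-3.139, -0.347, -2.864]
force: [0.7, -0.0, 1.6]
grip_width: 0.0855
finger_force: 0.0
```

```bash
python3 - <<'E'
from h import *
st()
P=np.array([.6058,-.3135,.0]);R=tool(-20,16.1);tcp=P+[0,0,.13]+.019*R.as_matrix()[:,2]
plan([(tcp,R,1)])
E
```

```text
t 16.35 pos [ 0.5997 -0.317   0.1113] zt [-0.326 -0.096 -0.94 ] yt [-0.275  0.961 -0.002] q [ 0.79  1.09 -1.04  1.24  0.94  1.64  1.63] F [ 0.7 -0.   1.6] w 0.0855 ff 0.0
[1, -0.0001, 0.0017, -0.0009, -0.0002, 0.0004, -0.0005] rows 1
```

Call:
move_arm:
  moves:
    - [[0.3,0,0.0015,0,0,0,0],[0.3,0,0.0015,0,0,0,0],[0.3,0,0.0015,0,0,0,0],[0.3,0,0.0015,0,0,0,0],[0.3,0,0.0015,0,0,0,0]]
  force: 60

```text
clock: 16.85
position: [0.5998, -0.3157, 0.1125]
tool_rot: [-3.137, -0.345, -2.864]
force: [0.4, -1.7, 5.3]
grip_width: 0.0553
finger_force: 62.4
```

```bash
python3 - <<'E'
from h import *
import json
st()
p,R=T();json.dump([list(p),list(R.as_quat())],open("grasp.json","w"))
plan([(p+[0,0,.05],R,.3),(p+[0,0,.16],R,.3)])
E
```

```text
t 16.85 pos [ 0.5998 -0.3157  0.1125] zt [-0.324 -0.097 -0.941] yt [-0.275  0.961 -0.004] q [ 0.79  1.09 -1.04  1.24  0.94  1.64  1.62] F [ 0.4 -1.7  5.3] w 0.0553 ff 62.4
[0.3, 0.0169, -0.0002, -0.047, 0.0, 0.0, 0.0] rows 2
[0.3, 0.0372, -0.0005, -0.1035, 0.0, 0.0, 0.0] rows 3
```

Call:
move_arm:
  moves:
    - [[0.3,0.007,0,-0.02,0,0,0],[0.3,0.015,0,-0.042,0,0,0],[0.3,0.028,0,-0.08,0,0,0],[0.3,0.041,0,-0.115,0,0,0],[0.3,0.054,0,-0.15,0,0,0]]

```text
clock: 17.35
position: [0.5994, -0.3146, 0.2749]
tool_rot: [-3.138, -0.345, -2.863]
force: [-0.3, 0.2, -1.8]
grip_width: 0.0555
finger_force: 63.6
```

```bash
cat >> h.py <<'E'
import json
def target(tilt,ox,oz,oy=.0145):
    p,q=json.load(open("grasp.json"));p=np.array(p);R=Ro.from_quat(q)
    yaw=R.as_euler("xyz")[2]+np.pi; Pr=Ro.from_euler("z",yaw)
    c=Pr.inv().apply(p-.019*R.as_matrix()[:,2]-[.6058,-.3135,0]); PP=np.array([.6058,-.3135,.010])+Pr.apply([0,c[1],0])
    Tr=Ro.from_euler("z",.0061)*Ro.from_euler("y",-tilt,degrees=True)
    rel=Pr.inv().apply(p-PP)
    return np.array([ox,oy,oz])+Tr.apply(rel), Tr*Pr.inv()*R
E
python3 - <<'E'
from h import *
st()
a=target(25,.5475,.0165);b=target(25,.5475,.175)
print(a[0],a[1].as_euler("xyz"))
plan([(*b,.3)])
E
```

```text
t 17.35 pos [ 0.5994 -0.3146  0.2749] zt [-0.324 -0.096 -0.941] yt [-0.276  0.961 -0.003] q [ 0.78  0.93 -1.09  1.1   0.85  1.85  1.72] F [-0.3  0.2 -1.8] w 0.0555 ff 63.6
[0.49841653 0.01411764 0.10671642] [-3.13722713  0.09087036 -3.13549265]
[0.3, 0.0016, 0.1719, 0.0051, -0.0027, -0.0344, 0.0218] rows 4
[0.3, 0.0262, 0.1699, 0.005, -0.0027, -0.0344, 0.0218] rows 4
```

Call:
move_arm:
  moves:
    - [[0.3,0.001,0.043,0.001,-0.001,-0.008,0.005],[0.3,0.001,0.086,0.002,-0.001,-0.017,0.011],[0.3,0.001,0.129,0.004,-0.002,-0.026,0.016],[0.3,0.0016,0.172,0.005,-0.0027,-0.0344,0.022],[0.3,0.0016,0.172,0.005,-0.0027,-0.0344,0.022]]

```text
clock: 17.85
position: [0.5471, -0.1456, 0.2693]
tool_rot: [-3.12, -0.125, -2.998]
force: [1.0, -0.3, -0.4]
grip_width: 0.0555
finger_force: 63.8
```

```bash
python3 - <<'E'
from h import *
st()
plan([(*target(25,.5475,.175),.3)])
E
```

```text
t 17.85 pos [ 0.5471 -0.1456  0.2693] zt [-0.121 -0.039 -0.992] yt [-0.146  0.989 -0.021] q [ 0.88  0.74 -1.25  1.58  0.7   1.47  1.26] F [ 1.  -0.3 -0.4] w 0.0555 ff 63.8
[0.3, 0.0246, 0.1652, 0.0037, -0.003, -0.0341, 0.0224] rows 4
```

Call:
move_arm:
  moves:
    - [[0.3,0.006,0.041,0.001,-0.001,-0.008,0.006],[0.3,0.012,0.083,0.002,-0.0015,-0.017,0.011],[0.3,0.018,0.124,0.003,-0.002,-0.026,0.017],[0.3,0.0246,0.165,0.004,-0.003,-0.034,0.022],[0.3,0.0246,0.165,0.004,-0.003,-0.034,0.022]]

```text
clock: 18.35
position: [0.4991, 0.0138, 0.2645]
tool_rot: [-3.136, 0.091, -3.132]
force: [0.6, -0.5, -1.1]
grip_width: 0.0552
finger_force: 63.9
```

```bash
python3 - <<'E'
from h import *
st()
plan([(*target(25,.5475,.10),.3),(*target(25,.5475,.03),.3)])
E
```

```text
t 18.35 pos [0.4991 0.0138 0.2645] zt [ 0.091 -0.005 -0.996] yt [-0.009  1.    -0.006] q [ 0.83  0.54 -1.36  1.91  0.65  1.1   0.81] F [ 0.6 -0.5 -1.1] w 0.0552 ff 63.9
[0.3, 0.0074, 0.0007, 0.074, -0.0002, 0.0001, 0.0005] rows 2
[0.3, 0.0064, 0.0003, 0.0697, 0.0, 0.0, 0.0] rows 2
```

Call:
move_arm:
  moves:
    - [[0.3,0.003,0.001,0.03,0,0,0],[0.3,0.006,0.001,0.06,0,0,0],[0.3,0.0074,0.001,0.074,0,0,0],[0.3,0.0074,0.001,0.074,0,0,0]]

```text
clock: 18.75
position: [0.4999, 0.01, 0.1877]
tool_rot: [-3.138, 0.086, -3.138]
force: [-0.6, 0.3, -0.3]
grip_width: 0.0552
finger_force: 64.0
```

```bash
python3 - <<'E'
from h import *
st()
plan([(*target(25,.5475,.03),.3)])
f=bot.grab_frame("side")[:,:,::-1].copy();cv2.imwrite("pics/s7.png",f)
E
```

```text
t 18.75 pos [0.4999 0.01   0.1877] zt [ 0.086 -0.004 -0.996] yt [-0.003  1.    -0.004] q [ 0.75  0.63 -1.24  2.    0.78  0.98  0.7 ] F [-0.6  0.3 -0.3] w 0.0552 ff 64.0
[0.3, 0.0072, 0.0044, 0.0671, 0.0, -0.0008, -0.0004] rows 2
```

Call:
move_arm:
  moves:
    - [[0.3,0.003,0.0044,0.03,0,0,0],[0.3,0.006,0.0044,0.055,0,-0.001,0],[0.3,0.007,0.0044,0.067,0,-0.001,0],[0.3,0.007,0.0044,0.067,0,-0.001,0],[0.3,0.007,0.0044,0.067,0,-0.001,0]]

```text
clock: 19.3
position: [0.4998, 0.0144, 0.1218]
tool_rot: [-3.139, 0.095, -3.139]
force: [0.8, -0.1, -0.9]
grip_width: 0.0551
finger_force: 64.0
```

```bash
python3 - <<'E'
from h import *
st()
plan([(*target(25,.5475,.016),.3)])
f=bot.grab_frame("side")[130:230,220:360,::-1];g=bot.grab_frame("scene")[130:230,250:390,::-1]
cv2.imwrite("pics/m3.png",np.vstack([cv2.resize(i,None,fx=4,fy=3,interpolation=2) for i in(f,g)]))
E
```

```text
t 19.3 pos [0.4998 0.0144 0.1218] zt [ 0.094 -0.003 -0.996] yt [-0.002  1.    -0.003] q [ 0.66  0.71 -1.13  2.06  0.93  0.87  0.57] F [ 0.8 -0.1 -0.9] w 0.0551 ff 64.0
[0.3, 0.0028, -0.0003, 0.0154, 0.0002, 0.0006, -0.0005] rows 1
```

Call:
move_arm:
  moves:
    - [[0.3,0.001,0,0.006,0,0,0],[0.3,0.002,0,0.011,0,0,0],[0.3,0.0025,0,0.0155,0,0.0005,-0.0005],[0.3,0.0025,0,0.0155,0,0.0005,-0.0005]]

```text
clock: 19.8
position: [0.4982, 0.0143, 0.1046]
tool_rot: [-3.138, 0.09, -3.135]
force: [1.2, -0.0, 2.7]
grip_width: 0.0552
finger_force: 62.8
```

```bash
python3 - <<'E'
from h import *
st()
plan([(*target(25,.5475,.0140),.3)])
E
```

```text
t 19.8 pos [0.4982 0.0143 0.1046] zt [ 0.09  -0.003 -0.996] yt [-0.006  1.    -0.003] q [ 0.64  0.73 -1.1   2.07  0.96  0.85  0.55] F [ 1.2 -0.   2.7] w 0.0552 ff 62.8
[0.3, -0.0002, -0.0002, 0.0004, 0.0002, -0.0001, 0.0001] rows 1
```

Call:
move_arm:
  moves:
    - [[0.3,0.001,0,0.0005,0,0,0],[0.3,0.002,0,0.0005,0,0,0],[0.3,0.003,0,0.0005,0,0,0],[0.3,0.003,0,0.0005,0,0,0]]

```text
clock: 20.2
position: [0.4973, 0.0144, 0.1048]
tool_rot: [-3.139, 0.094, -3.136]
force: [16.1, -0.3, -2.8]
grip_width: 0.0551
finger_force: 63.8
```

```bash
python3 - <<'E'
from h import *
st();print(bot.observe()["moment"].round(2))
f=bot.grab_frame("side")[130:230,220:360,::-1];g=bot.grab_frame("scene")[130:230,250:390,::-1]
cv2.imwrite("pics/m4.png",np.vstack([cv2.resize(i,None,fx=4,fy=3,interpolation=2) for i in(f,g)]))
E
```

```text
t 20.2 pos [0.4973 0.0144 0.1048] zt [ 0.094 -0.002 -0.996] yt [-0.005  1.    -0.002] q [ 0.64  0.73 -1.1   2.08  0.97  0.85  0.54] F [16.1 -0.3 -2.8] w 0.0551 ff 63.8
[-0.07 -3.24 -0.17]
```

Call:
move_arm:
  moves:
    - [[0.3,-0.002,0,0.0005,0,0,0],[0.3,-0.002,0,0.0005,0,0,0],[0.3,-0.002,0,0.0005,0,0,0]]

```text
clock: 20.6
position: [0.4978, 0.0143, 0.1043]
tool_rot: [-3.138, 0.092, -3.135]
force: [0.5, -2.2, 11.4]
grip_width: 0.055
finger_force: 65.2
```

```bash
python3 - <<'E'
from h import *
st()
E
```

```text
t 20.6 pos [0.4978 0.0143 0.1043] zt [ 0.092 -0.003 -0.996] yt [-0.006  1.    -0.003] q [ 0.64  0.73 -1.1   2.07  0.97  0.85  0.54] F [ 0.5 -2.2 11.4] w 0.055 ff 65.2
```

Foot pressing on the plate (11 N up) with the leaf just behind. Releasing.

Call:
move_arm:
  moves:
    - [[0.75,0,0,0,0,0,0],[0.85,0,0,0,0,0,0],[0.95,0,0,0,0,0,0],[0.95,0,0,0,0,0,0],[0.95,0,0,0,0,0,0]]

```text
clock: 21.1
position: [0.4969, 0.0142, 0.1037]
tool_rot: [-3.138, 0.09, -3.135]
force: [-0.6, 0.4, -0.2]
grip_width: 0.0813
finger_force: 0.0
```

Call:
move_arm:
  moves:
    - [[0.95,0,0,-0.02,0,0,0],[0.95,0,0,-0.05,0,0,0],[0.95,0,0,-0.09,0,0,0],[0.95,0,0,-0.13,0,0,0],[0.95,0,0,-0.15,0,0,0]]

```text
clock: 21.6
position: [0.4838, 0.0151, 0.2558]
tool_rot: [-3.138, 0.092, -3.135]
force: [0.2, 0.4, -1.4]
grip_width: 0.0809
finger_force: 0.0
```

```bash
python3 - <<'E'
from h import *
st()
plan([((.43,-.12,.30),tool(5),.95)])
E
```

```text
t 21.6 pos [0.4838 0.0151 0.2558] zt [ 0.092 -0.003 -0.996] yt [-0.006  1.    -0.004] q [ 0.85  0.52 -1.36  1.96  0.64  1.07  0.8 ] F [ 0.2  0.4 -1.4] w 0.0809 ff 0.0
[0.95, 0.0503, -0.1349, -0.0485, -0.0005, 0.0008, 0.001] rows 4
```

Call:
move_arm:
  moves:
    - [[0.95,0.02,-0.03,-0.02,0,0,0],[0.95,0.04,-0.06,-0.04,0,0,0],[0.95,0.05,-0.1,-0.05,0,0,0],[0.95,0.05,-0.13,-0.05,0,0,0],[0.95,0.05,-0.13,-0.05,0,0,0]]

```text
clock: 22.1
position: [0.4292, -0.1202, 0.2988]
tool_rot: [-3.137, 0.09, 3.141]
force: [1.0, -0.3, -0.8]
grip_width: 0.0808
finger_force: 0.0
```

```bash
python3 - <<'E'
from h import *
import pickle
st()
w=bot.grab_frame("wrist")[:,:,::-1].copy();p=bot.camera_params("wrist");pickle.dump(p,open("w8.pkl","wb"));cv2.imwrite("pics/w8.png",w)
sd=bot.grab_frame("side")[:,:,::-1].copy();sc=bot.grab_frame("scene")[:,:,::-1].copy()
cv2.imwrite("pics/side8.png",sd);cv2.imwrite("pics/scene8.png",sc)
o=np.zeros((600,800,3),np.uint8)
o[:300,:400]=cv2.resize(sd[150:225,240:340],(400,300),interpolation=2)
o[:300,400:]=cv2.resize(sd[130:280,190:390],(400,300),interpolation=2)
c=proj(p,[[.53,.0145,.05]])[0].astype(int);x,y=np.clip(c,[80,60],[560,340]);print(c)
o[300:,:400]=cv2.resize(w[y-60:y+60,x-80:x+80],(400,300),interpolation=2)
o[300:,400:]=cv2.resize(sc[90:240,230:430],(400,300),interpolation=2)
cv2.imwrite("pics/m8.png",o)
E
```

```text
t 22.1 pos [ 0.4292 -0.1202  0.2988] zt [ 0.089 -0.005 -0.996] yt [ 0.001  1.    -0.004] q [ 1.32  0.39 -1.46  1.98  0.46  1.07  1.24] F [ 1.  -0.3 -0.8] w 0.0808 ff 0.0
[411 220]
```

View pics/m8.png

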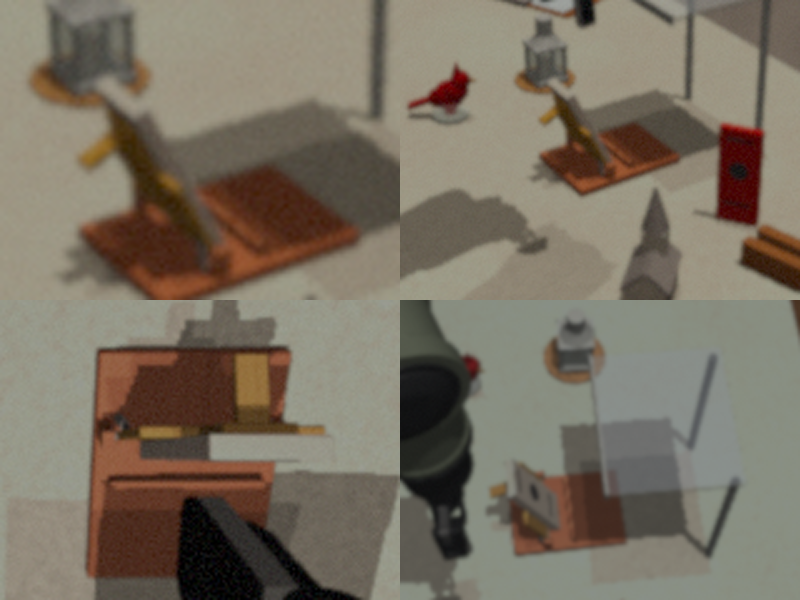

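The plaque leans flush on the open leaf with its foot inside the rib, and the lantern is upright on the mat. The church and cardinal are standing, and the gripper is clear.

```bash
python3 -c "
from workcell import bot
print(bot.job_done())"
```

```text
the job is handed in; nothing more can be done
None
```

I handed the job in at about 22 s: the lantern stands on the mat, the leaf is open, the plaque leans against it inside the rib, and everything is let go; one wrist-force peak of about 75 N came as the leaf reached its stop.

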